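# Set the bleed valve and hold a blank up to the vacuum cup with the cam lever

### The arm

A 6-joint arm with a two-finger parallel gripper is mounted at the origin on the work surface. World frame = base frame: x ahead of the robot, y to its left, z up, the work surface at z = 0. Lengths are in m, angles in degrees, forces in N, time in s.
With the tool pointing down it reaches from about 0.375 to 0.975 m from the base axis. Payload 3.8 kg.
Tool frame: the origin (TCP) lies midway between the tips of the shut fingers; the grasp point (between the pads) lies 19 mm behind it (manip.hold_point_z is the distance from the TCP to the grasp point, in m); z points along the fingers, y is the line along which they close (so a half turn about z gives the same grasp; the last joint's range is limited). The gripper opens to 85 mm and grips with 20 to 120 N. Pads are 22 mm wide; open, the fingers measure 114 mm over their backs; the gripper's body (76 mm by 85 mm) begins 54 mm behind the grasp point. The pads swing forward as they close: fully open they stand 13 mm farther back than shut.
Start: joints at [-67.202, 15.12, 91.902, -0, 72.978, -2.114], TCP at [0.284, -0.612, 0.231] pointing down, gripper open.
Joint ranges: [-150.88, 150.88], [-54.13, 125.18], [17.81, 147.31], [-75.09, 255.09], [0, 152.58], [-146.25, 146.25]. Speed limits (degrees/s): [147.25, 147.25, 180, 180, 180, 180].

### API

Orientations are given as a 3x3 rotation matrix whose columns are the frame's x, y, z axes.
In Python, from bench import manip gives the robot as it stands. The module is installed in compiled form; this text tells all that it offers. Calls block until the motion is done:
- manip.move_to(position, orientation): joint-space move of the TCP to a pose.
- manip.movel(position, rotation=None, speed=0.15): straight line of the TCP; rotation=None keeps the orientation; speed is the mean speed in m/s.
- manip.move_joints(angles): joint-space move.
- manip.open() and manip.grab(force=None): open the fingers fully, or close them until they stop; force is the grip in N (None keeps the last).
- manip.sleep(seconds).
- manip.solve_ik(position, orientation): joint angles nearest the present ones, or None.
- manip.snapshot(name): name is "scene" or "side" or "wrist"; returns the picture (400x640x3 uint8, blue, green, red); there is no depth.
- manip.camera_params(name): a dict with "fx", "fy", "cx", "cy" (pixels), "rvec" (rotation vector, rad) and "tvec" (3), from world to camera coordinates, as OpenCV has them; the wrist camera has in their place "T_tool_cam" (4x4, takes a point from camera to tool coordinates, whose origin is the TCP and whose axes are the flange's). Camera axes: x right, y down, z forward; pixel columns grow to the right and rows downward; lengths in m; the calibration is good to about 2 mm. A picture is of the moment at which its call begins: read the wrist's pose just before it. camera_params takes no time and is no camera call.
A pose or a line that the arm cannot do raises manip.PlanningError and nothing moves.
- manip.job_done(): hands the job in; it is judged then, once.
Readings, each from a call of its own:
- manip.get_time(): time.
- manip.get_joint_pos(): joint angles.
- manip.get_joint_velocities(): joint speeds.
- manip.get_joint_efforts(): joint torques, N m.
- manip.get_position(): TCP position.
- manip.get_ee_rot(): TCP orientation.
- manip.get_ft_force(): force on the tool from outside, world axes, zero at the start.
- manip.get_ft_torque(): the same for the moment, N m.
- manip.get_finger_gap(): opening from 0.0 (shut) to 1.0 (fully open).
- manip.get_gripper_force(): force on a finger pad.
Only numpy, scipy, OpenCV 4.12 (cv2) and the standard library are available. Lean on these libraries where they do the work, as an engineer would, in place of code of your own. Each camera call takes 0.05 s, during which the arm holds its last target. There are 200 camera calls.

### The job

Get the turned blank onto the vacuum cup: first set the ball valve on the plywood board half open (handle at 45 degrees, pointing at the middle one of the three ribs), while the press's cam lever is still down. Then take the lever's handle and swing it up to the cam's highest lift, where the lever stands straight up and the blank is pressed against the rubber cup, and finish while holding it there: the lever is sprung and must not be let go. Leave the valve half open and the other things on the bench where they are.

Things in the scene. Friction and masses are not known exactly. Their poses are not given: they have to be found in the camera images.
- press: grey lift press fixed to the bench, base plate 200 x 150 mm; origin at its underside, below the platen's centre; own z up. Column on its +x side and overhung head (own x from -38 mm, top 203 mm high). The cam axle is level, along own x, on its -x side; the lever swings in the own y-z plane. Place and yaw (within 0.3 rad) vary, left or right of the valve board
- cam_lever: the cam lever: eccentric disc 48 mm across, flat steel bar 10 x 140 x 18 mm and handle. Origin on its axle, 50 mm above the bench, 62 mm from the press's origin along the press's -x. Own x along the axle (= the press's x), own y along the lever to the handle. See point lever_grip and body platen for its motion
- platen: 95 mm square aluminium plate, 8 mm thick, under the blank; origin under its centre, 74 mm above the bench when down. The lever starts level (angle 0, on its stop), pointing along the press's +y, and swings up; the platen rises 12 mm x sin(angle): highest with the lever straight up, falling off again beyond it (stop at 126 deg). A spring pulls the lever back down: 5 N at the handle
- lever_grip (a point): where to grasp the lever: middle of its round black handle, a level bar of 18 mm diameter, 85 mm long, parallel to the axle, standing out from the lever towards the press's -x. 125 mm from the axle's line and 61 mm further along the press's -x than the lever's origin; 50 mm above the bench at the start. The bar may turn between two fingers as the lever swings; let go, the lever falls back
- blank: turned pale wooden block, round, with bevelled edges and flat top and foot, 80 mm across, 40 mm high, about 0.16 kg, standing loose on the platen; origin under its centre, 82 mm above the bench when the platen is down
- cup: black rubber vacuum cup, 64 mm across, hanging from the press's head over the blank; origin at the centre of its lower face, 130 mm above the bench, 8 mm above the blank at the start. It is sprung (1.2 N/mm) and gives up to 10 mm upward; with the lever at the top the blank pushes it up by 4 mm (about 6 N)
- valve_board: plywood board 170 x 170 x 18 mm fixed to the bench, with a brass pipe along its own y, a ball valve and a round gauge (97 mm high, centre 38 mm from the stem along own -y); origin: middle of its underside, stem at own x +30, y -30 mm. Three steel ribs 76 to 100 mm from the stem show shut (own -x), half open (diagonal), open (own +y). Place and yaw (within 0.3 rad) vary
- valve (a joint): angle of the valve's handle (rad): 0 shut, handle points along the board's -x; 1.571 fully open, handle points along the board's +y; half open is 0.785. Opens clockwise seen from above. Stays where it is left (friction about 0.15 N m). Starts between 0 and 0.45
- valve_stem (a point): point on the valve's upright axis at mid-height of the handle, 85 mm above the bench
- valve_grip (a point): where to grasp the valve handle: 58 mm out from the stem; the handle is a flat dark bar 14 mm wide, 18 mm high, its free end 76 mm from the stem. Clear space of 50 mm beneath it over most of its swing
- wax_tin: flat round aluminium tin, 68 mm across, 45 mm high; origin under its centre. Bystander, to be left where it is
- goblet: small turned wooden goblet, 60 mm across, 100 mm high; origin under its foot. Bystander, to be left where it is
- oil_bottle: white bottle with black cap, 64 mm across, 170 mm high; origin under its centre. Bystander, to be left where it is
- gouge: turning gouge lying down, 340 mm long, 30 mm thick: dark wooden handle at its -x end, steel blade at +x; origin under its middle. Bystander, to be left where it is
- chuck_ring: steel ring, 84 mm outside, 52 mm inside, 24 mm high; origin under its centre. Bystander, to be left where it is
- turned_bowl: turned pale wooden dish, 110 mm across, 45 mm high; origin under its centre. Bystander, to be left where it is
Mind the look-alikes: they are no part of the job. Leave any orange look-alike of the valve_board alone. What is shaped like the blank but red is not meant.

How it is judged (in metres and radians):
On the way, in this order (a step that is already met when the one before it is completed fails the run):
1. the valve stands half open while the cam lever is still down (value of joint valve between 0.6654 and 0.9054 rad and angle between cam_lever's own y axis and vertical above 1.2 rad), for 0.3 s.
2. the gripper holds the cam lever at its highest lift, the blank pressed on the cup (angle between cam_lever's own y axis and vertical below 0.14 rad and contact force between the fingers and cam_lever above 1 N and contact force between blank and cup above 1 N), for 0.3 s.
At the end, for the whole second after the job is handed in: The valve is half open (0.785 rad within 0.12) and the cam lever is straight up (within 0.14 rad), still, held by the fingers with more than 1 N; the blank stands upright (within 0.1 rad), within 15 mm of the cup's centre and presses on it with more than 1 N (all of step 2 and value of joint valve between 0.6654 and 0.9054 rad and angle between blank's own z axis and vertical below 0.1 rad and horizontal distance between blank and cup below 0.015 m and angular speed of cam_lever below 0.1 rad/s); the arm keeps its last pose, push and grip.
It fails at once if another thing on the bench is moved by more than 30 mm (distance of any of wax_tin, goblet, oil_bottle, gouge, chuck_ring, turned_bowl from where it was at the start of the episode above 0.03 m).
It also fails if it takes over 62 s, if anything falls off the work surface, if the arm or the gripper's body presses on something with over 40 N, if the wrist force passes 120 N, or if a joint passes its speed limit or range.

## Working session

There is one attempt and no reset: what is moved stays moved. The work goes in short steps, each a Python script; the robot and the scene stay as the last script left them, time stands still between calls to the robot, and variables do not carry over. Pictures are saved under pics/ and viewed, at most 10 in all, crops included, and the job is handed in when it is done.

```bash
mkdir -p pics; python3 - <<'E'
from bench import manip
import cv2,numpy as np
for n in("scene","side"):
    im=manip.snapshot(n);cv2.imwrite(f"pics/{n}0.png",im)
    p=manip.camera_params(n);R=cv2.Rodrigues(np.array(p["rvec"],float))[0]
    print(n,p["fx"],p["cx"],p["cy"],"pos",-R.T@np.array(p["tvec"]).ravel(),"fwd",R[2])
print(manip.camera_params("wrist"),manip.get_time(),manip.hold_point_z)
E
```

```text
scene 442.77492852690744 317.92957220508055 194.7579850900906 pos [ 1.37334051 -0.74598989  1.33297277] fwd [-0.51014915  0.39780143 -0.7625627 ]
side 394.7287286807716 315.58083839690215 202.08303246781665 pos [0.08661349 0.96087467 0.94102585] fwd [ 0.34027051 -0.74193966 -0.57770366]
{'fx': 352.435440946192, 'fy': 352.435440946192, 'cx': 318.3441834749479, 'cy': 197.61998608526724, 'T_tool_cam': array([[-4.70309513e-04, -9.58796868e-01, -2.84092142e-01,
         7.25829001e-02],
       [ 9.99999787e-01, -3.22073374e-04, -5.68500309e-04,
         3.01336211e-04],
       [ 4.53577801e-04, -2.84092349e-01,  9.58796815e-01,
        -1.43096139e-01],
       [ 0.00000000e+00,  0.00000000e+00,  0.00000000e+00,
         1.00000000e+00]])} 0.1 0.0187
```

View pics/scene0.png

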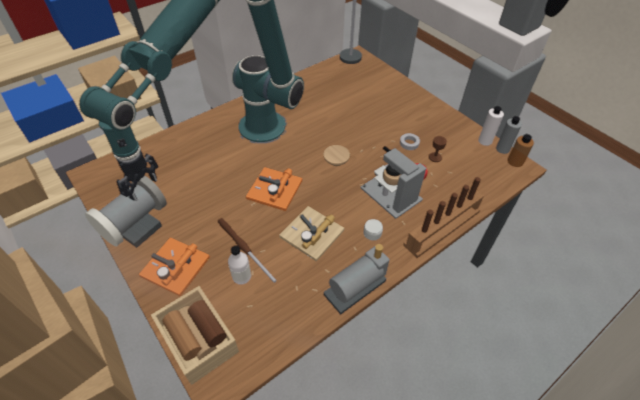

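View pics/side0.png

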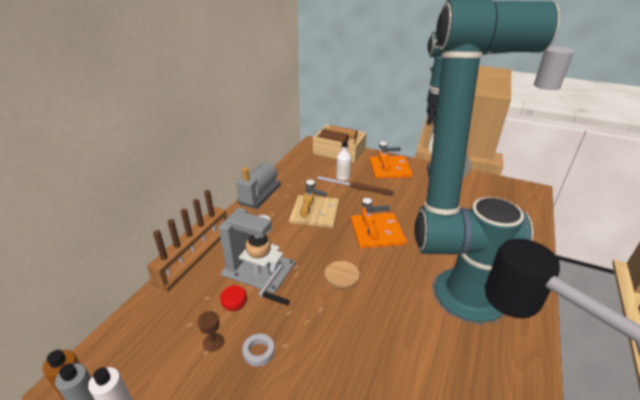

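```bash
cat > h.py <<'E'
from bench import manip
import cv2,numpy as np
def ray(n,uv,pose=None):
    p=manip.camera_params(n)
    d=np.array([(uv[0]-p["cx"])/p["fx"],(uv[1]-p["cy"])/p["fy"],1.])
    if n=="wrist":
        pos,R=pose;T=p["T_tool_cam"]
        return np.array(pos)+R@T[:3,3],R@T[:3,:3]@d
    R=cv2.Rodrigues(np.array(p["rvec"],float))[0]
    return -R.T@np.array(p["tvec"]).ravel(),R.T@d
def onz(n,uv,z,pose=None):
    o,d=ray(n,uv,pose);return o+d*(z-o[2])/d[2]
def tri(a,b):
    (o1,d1),(o2,d2)=a,b
    s=np.linalg.lstsq(np.c_[d1,-d2],o2-o1,rcond=None)[0]
    p,q=o1+s[0]*d1,o2+s[1]*d2
    return (p+q)/2,np.linalg.norm(p-q)
def rot(yaw):  # tool down, fingers close along world direction yaw (tool y)
    y=np.array([np.cos(yaw),np.sin(yaw),0]);z=np.array([0,0,-1.]);return np.c_[np.cross(y,z),y,z]
E
python3 - <<'E'
from h import *
a=cv2.imread("pics/scene0.png");b=cv2.imread("pics/side0.png")
f=lambda im,u,v:cv2.resize(im[v:v+75,u:u+100],None,fx=4,fy=4,interpolation=cv2.INTER_CUBIC)
cv2.imwrite("pics/crops.png",np.vstack([np.hstack([f(a,265,195),f(a,345,140)]),np.hstack([f(b,265,165),f(b,205,235-0)])]))
print(onz("scene",(312,236),.018),onz("side",(315,212),.018))
print(onz("scene",(392,190),0.01),onz("side",(276,298),.05))
print(np.array(manip.get_ee_rot()).round(2))
E
```

```text
[ 0.63543707 -0.19598935  0.018     ] [ 0.60431145 -0.16264025  0.018     ]
[0.64623869 0.19265924 0.01      ] [0.51422482 0.30353028 0.05      ]
[[ 0.91  0.42 -0.  ]
 [ 0.42 -0.91  0.  ]
 [ 0.   -0.   -1.  ]]
```

View pics/crops.png

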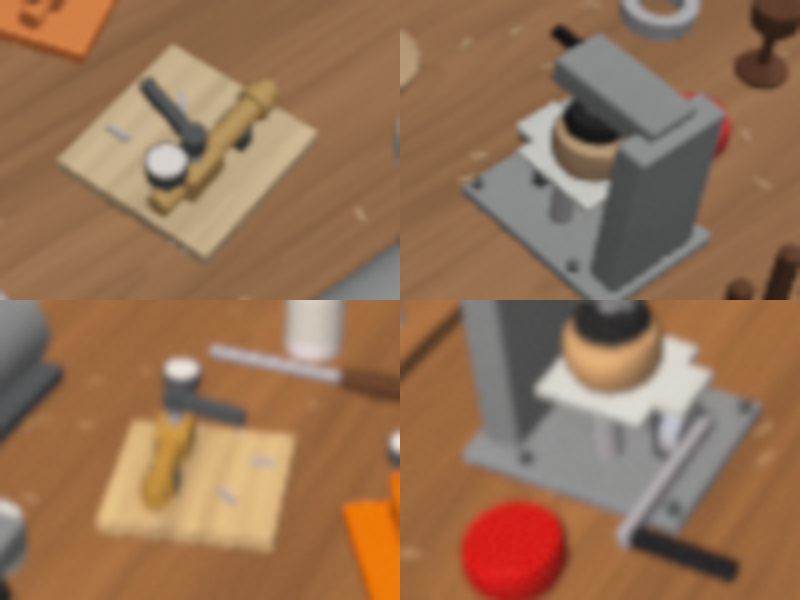

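The plywood board (scene 312,232 / side 315,210) is the valve_board. The boards at scene (275,187) and (175,265) are orange look-alikes. The press is at scene (392,185), with its black handle in the side view at (263,293)–(289,303). The red puck by the press isn't the blank.

```bash
python3 - <<'E'
from h import *
for uv in [(308,206.3),(344.3,228),(316.8,259.5),(279.5,235)]: print(onz("scene",uv,.018).round(3))
print("side");
for uv in [(298,195),(338.5,198),(333,227),(290,222)]: print(onz("side",uv,.018).round(3))
t,s=onz("scene",(302.5,216),.09),onz("scene",(313,229.5),.09);print("tip,stem",t,s,np.degrees(np.arctan2(*(t-s)[1::-1])))
a,b=onz("side",(263,293),.05),onz("side",(288.75,303),.05);print("handle",a,b,np.degrees(np.arctan2(*(b-a)[1::-1])),np.linalg.norm(a-b))
for uv in [(461,187),(602,300),(710,235)]: print("base",onz("scene",(345+(uv[0]-400)/4,140+uv[1]/4),.008).round(3))
# look over valve
R=rot(np.radians(-90)); print(R)
c=np.array([.54,-.18,.33])
q=manip.solve_ik(c,R);print(q)
manip.move_to(c,R);P=manip.get_position();RR=manip.get_ee_rot()
im=manip.snapshot("wrist");cv2.imwrite("pics/w1.png",im);np.savez("w1.npz",P=P,R=RR);print(P,manip.get_time())
E
```

```text
[ 0.516 -0.125  0.018]
[ 0.679 -0.08   0.018]
[ 0.724 -0.242  0.018]
[ 0.561 -0.287  0.018]
side
[ 0.718 -0.24   0.018]
[ 0.557 -0.29   0.018]
[ 0.505 -0.106  0.018]
[ 0.664 -0.066  0.018]
tip,stem [ 0.58687455 -0.20103756  0.09      ] [ 0.65617163 -0.20693326  0.09      ] 175.13706294375274
handle [0.55835598 0.30297084 0.05      ] [0.4719006 0.3043755 0.05     ] 179.0691843478411 0.08646679110367246
base [0.556 0.105 0.008]
base [0.744 0.118 0.008]
base [0.75  0.258 0.008]
[[ 1.000000e+00  6.123234e-17  0.000000e+00]
 [ 6.123234e-17 -1.000000e+00  0.000000e+00]
 [ 0.000000e+00  0.000000e+00 -1.000000e+00]]
[-2.09421437e+01  1.01121439e+00  9.75856211e+01 -2.54444375e-14
  8.14031646e+01  6.90578563e+01]
[ 0.53978932 -0.18067028  0.32967144] 2.0083
```

View pics/w1.png

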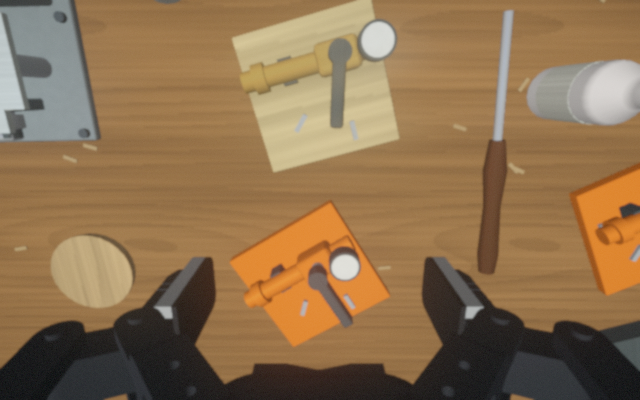

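The wrist view shows the plywood board with corners (233,38), (399,138) and (273,171). The stem is at (340,48), the handle tip at (337,127), and the half-open rib at (300,123).

```bash
python3 - <<'E'
from h import *
w=np.load("w1.npz");ps=(w["P"],w["R"])
A,B,C,D=[onz("wrist",u,.018,ps)[:2] for u in [(233,38),(399,138),(273,171),(372,0)]]
print(A,B,C,D,"edges",np.linalg.norm(A-C),np.linalg.norm(B-C))
print("yaw",np.degrees(np.arctan2(*(A-C)[::-1])),np.degrees(np.arctan2(*(C-B)[::-1]))-90)
yaw=np.arctan2(*(A-C)[::-1]);o=(A+B)/2
r=np.array([[np.cos(yaw),-np.sin(yaw)],[np.sin(yaw),np.cos(yaw)]])
print("centre",o,"stem pred",o+r@[.03,-.03])
s,t=[onz("wrist",u,.094,ps)[:2] for u in [(340,46),(337,127)]]
h=onz("wrist",(300,123),.02,ps)[:2];
print("stem",s,"tip",t,np.linalg.norm(s-t)," handle ang",np.degrees(np.arctan2(*(t-s)[::-1])),"rib",h,np.linalg.norm(h-s),np.degrees(np.arctan2(*(h-s)[::-1])))
print("shut",180+np.degrees(yaw),"half",135+np.degrees(yaw))
E
```

```text
[ 0.6751285 -0.079606 ] [ 0.55705322 -0.28408459] [ 0.51409355 -0.12097619] [ 0.71525487 -0.24280957] edges 0.1662640830358421 0.16867092844238224
yaw 14.407824727681268 14.755521263349706
centre [ 0.61609086 -0.18184529] stem pred [ 0.652612  -0.2034371]
stem [ 0.65723232 -0.20235671] tip [ 0.57796233 -0.20047762] 0.0792922554269025  handle ang 178.64205764846398 rib [ 0.57622786 -0.15761256] 0.092540595994992 151.08520738392522
shut 194.40782472768126 half 149.40782472768126
```

```bash
python3 - <<'E'
from h import *
st=np.array([.6555,-.2025]);Y=np.radians
def g(a,z,r=.058): a=Y(a);return [*(st+r*np.array([np.cos(a),np.sin(a)])),z]
manip.move_to(g(178.6,.16),rot(Y(178.6+90)))
manip.movel(g(178.6,.066),rot(Y(-91.4)),speed=.1)
print(manip.get_ft_force());manip.grab(30);print("gap",manip.get_finger_gap(),manip.get_ft_force(),manip.get_gripper_force())
for a in np.arange(178.6-4.8,149,-4.8): manip.movel(g(a,.066),rot(Y(a+90)),speed=.06)
print(a,manip.get_ft_force(),manip.get_time())
manip.open();manip.movel(g(a,.2),speed=.15)
manip.movel([.54,-.18,.3],rot(Y(-90)),speed=.3)
np.savez("w2.npz",P=manip.get_position(),R=manip.get_ee_rot())
im=manip.snapshot("wrist");cv2.imwrite("pics/w2.png",im[0:230,180:440].repeat(2,0).repeat(2,1));print(manip.get_time())
E
```

```text
[ 0.53620906 -0.39254818  0.68289642]
gap 0.15043664594348213 [-0.79751294  1.3840287   1.60155028] 33.64226281642914
149.79999999999993 [-3.64403161 -4.26897816  4.57856824] 6.0
8.4583
```

View pics/w2.png

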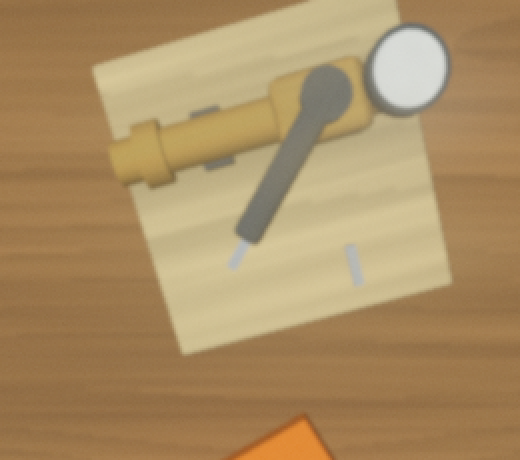

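The view after the turn shows the handle running from stem (342,46) to tip (304,118), in line with the middle rib. That puts the valve at about 43°, which is half open. Next is the press.

```bash
python3 - <<'E'
from h import *
manip.movel([.5,.24,.33],rot(np.radians(-90)),speed=.3)
np.savez("w3.npz",P=manip.get_position(),R=manip.get_ee_rot())
im=manip.snapshot("wrist");cv2.imwrite("pics/w3.png",im);print(manip.get_position(),manip.get_time())
E
```

```text
[0.50014524 0.23889004 0.32983135] 10.0667
```

View pics/w3.png

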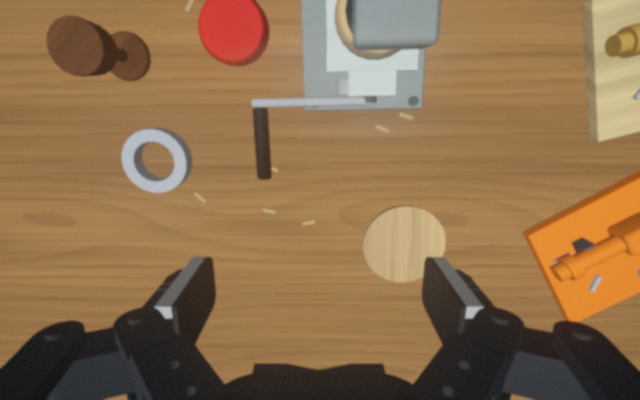

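The handle runs from (260,108) to (265,178), the lever from (253,102) to (375,101), and the base's front edge from (305,108) to (423,106). The ring at (156,160) is clear of the fingers.

```bash
python3 - <<'E'
from h import *
w=np.load("w3.npz");ps=(w["P"],w["R"])
im=cv2.imread("pics/w3.png")[105:185,245:280]
m=(im.max(2)<60).astype(np.uint8);c=max(cv2.findContours(m,0,2)[0],key=cv2.contourArea)
(u,v),s,a=cv2.minAreaRect(c);print(u+245,v+105,s,a)
A,B=[onz("wrist",x,.052,ps) for x in [(260.5,108),(264.5,179)]]
print("handle",A,B,np.linalg.norm(A-B),"mid",onz("wrist",(u+245,v+105),.054,ps),"yaw",np.degrees(np.arctan2(*(A-B)[1::-1])))
C,D=[onz("wrist",x,.01,ps) for x in [(305,108),(423,106)]];print("base",C,D,np.linalg.norm(C-D),"yaw",np.degrees(np.arctan2(*(C-D)[1::-1]))-90)
L,M=[onz("wrist",x,.059,ps) for x in [(253,102),(375,100.5)]];print("lever",L,M,"yaw",np.degrees(np.arctan2(*(L-M)[1::-1]))-90)
E
```

```text
Traceback (most recent call last):
ValueError: max() iterable argument is empty
```

```bash
python3 - <<'E'
from h import *
w=np.load("w3.npz");ps=(w["P"],w["R"])
im=cv2.imread("pics/w3.png")[105:185,245:280]
m=(im.max(2)<75).astype(np.uint8);v,u=np.nonzero(m);print(m.sum(),im.max(2).min())
if m.sum():
    (x,y),s,a=cv2.minAreaRect(np.c_[u,v].astype(np.float32));print(x+245,y+105,s,a,onz("wrist",(x+245,y+105),.054,ps))
A,B=[onz("wrist",x,.052,ps) for x in [(260.5,108),(264.5,179)]]
print("handle",A,B,np.linalg.norm(A-B),(A+B)/2,"yaw",np.degrees(np.arctan2(*(A-B)[1::-1])))
C,D=[onz("wrist",x,.01,ps) for x in [(305,108),(423,106)]];print("base",C,D,np.linalg.norm(C-D),"yaw",np.degrees(np.arctan2(*(C-D)[1::-1]))-90)
L,M=[onz("wrist",x,.059,ps) for x in [(253,102),(375,100.5)]];print("lever",L,M,"yaw",np.degrees(np.arctan2(*(L-M)[1::-1]))-90)
E
```

```text
638 60
261.97046661376953 144.29222869873047 (66.05621337890625, 11.685381889343262) 86.3086166381836 [0.51450599 0.30573102 0.054     ]
handle [0.55617981 0.30578268 0.052     ] [0.47174287 0.30494262 0.052     ] 0.0844411216051089 [0.51396134 0.30536265 0.052     ] yaw 0.5700145114455086
base [0.55444418 0.2557749  0.01      ] [0.5566939  0.10566832 0.01      ] 0.15012343675279136 yaw 0.8586566898468959
lever [0.56306269 0.31285406 0.059     ] [0.56450336 0.17464716 0.059     ] yaw 0.5972279746441416
```

```bash
python3 - <<'E'
from h import *
y=np.radians(.7);R=rot(y-np.pi/2);m=np.array([.514,.305]);d=np.array([-np.sin(y),np.cos(y)]);hz=manip.hold_point_z
def p(th,up=0): t=np.radians(th);return [*(m+d*.125*(np.cos(t)-1)),.05+.125*np.sin(t)-hz+up]
manip.move_to(p(0,.1),R);manip.movel(p(0),R,speed=.1)
manip.grab(50);print("gap",manip.get_finger_gap(),manip.get_ft_force())
for th in np.linspace(7.5,90,12):
    manip.movel(p(th),R,speed=.08)
    print(th,np.round(manip.get_ft_force(),1),round(manip.get_gripper_force(),1),round(manip.get_finger_gap(),3))
manip.sleep(.5);print(manip.get_position(),p(90),manip.get_ft_force(),manip.get_time())
a=manip.snapshot("side")[180:330,190:340];b=manip.snapshot("scene")[95:245,315:465]
cv2.imwrite("pics/end.png",cv2.resize(np.hstack([a,b]),None,fx=2.6,fy=2.6,interpolation=cv2.INTER_CUBIC))
E
```

```text
gap 0.188118480690285 [-1.06404837  5.07259229  1.63250002]
7.5 [ 0.9  6.8 -5.7] 49.1 0.193
15.0 [ 0.5  7.4 -5.9] 49.2 0.189
22.5 [ 0.6  9.2 -4.4] 49.2 0.189
30.0 [-2.4 11.6  0.2] 49.3 0.19
37.5 [-3.8 13.6  0.5] 49.2 0.19
45.0 [-5.1 16.3  6. ] 49.2 0.19
52.5 [-7.4 17.3 10.3] 49.1 0.189
60.0 [-10.4  20.3  15.1] 49.1 0.188
67.5 [-12.5  17.9  23.6] 51.6 0.187
75.0 [-7.5 14.9 23.2] 52.3 0.19
82.5 [-5.6  9.2 23.7] 53.7 0.188
90.0 [-4.5  5.8 20.9] 55.1 0.191
[0.51905357 0.18287133 0.16253894] [np.float64(0.5155271251044059), np.float64(0.18000932879244352), np.float64(0.1563)] [-4.04067358  6.55326196 20.97957173] 17.5
```

View pics/end.png

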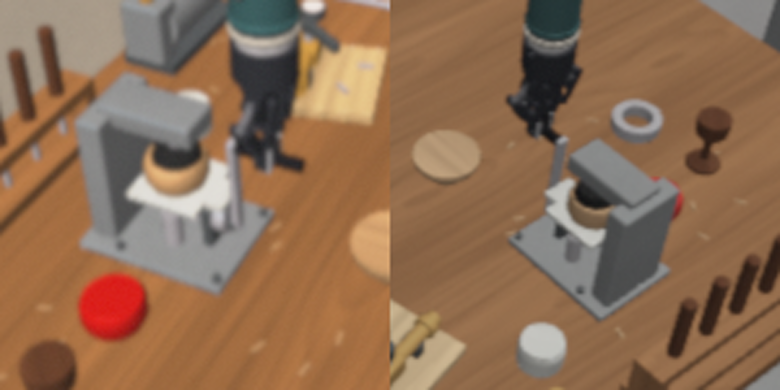

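The lever stands upright, at crop (234,142)–(236,225), with the fingers on its handle. The blank sits centred against the cup, and the bystanders haven't moved.

```bash
python3 -c "
from bench import manip
print(manip.get_gripper_force(),manip.get_time());print(manip.job_done())"
```

```text
55.122172236442566 17.6
the job is handed in; nothing more can be done
None
```

I handed the job in at 17.6 s: the valve is half open (about 43° measured), and the gripper is holding the cam lever straight up with the blank against the cup; I have not seen the judge's verdict.

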